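# Move the bar squeegee to the other folding hook

## Robot

A 6-joint arm with a two-finger parallel gripper is mounted at the origin on the work surface. World frame = base frame: x ahead of the robot, y to its left, z up, the work surface at z = 0. Lengths are in mm, angles in rad, forces in N, time in s.
With the tool pointing down it reaches from about 300 to 775 mm from the base axis. Payload 14.6 kg.
Tool frame: the origin (TCP) lies on the front face of the gripper's body, between the roots of the fingers; the fingertips stand 97 mm ahead of it and the grasp point (between the pads) lies 78 mm ahead of it; z points along the fingers, y is the line along which they close (so a half turn about z gives the same grasp; the last joint's range is limited). The gripper opens to 94 mm and grips with 3 to 60 N. Pads are 16 mm wide; open, the fingers measure 119 mm over their backs; the gripper's body (75 mm by 177 mm) begins 78 mm behind the grasp point.
Start: joints at [-0.067, 0.3, 1.521, -0, 1.321, -0.067], TCP at [549.991, -0.002, 302.646] pointing down, gripper open.
Joint ranges: [-3.03, 3.03], [-0.79, 2.21], [0.23, 2.52], [-1.04, 4.18], [0, 3.07], [-2.55, 2.55]. Speed limits (rad/s): [2.22, 2.22, 2.57, 3.14, 3.14, 3.14].

## Interface

Orientations are given as [roll, pitch, yaw] about the fixed x, y, z axes, in that order (R = Rz(yaw) Ry(pitch) Rx(roll)).
In Python, from cell import * gives the robot as it stands.
- The arm moves only by the tool carry_out, never from a script. Its arguments are lists of equal length, an entry for each row: "slide": the shift along the world's x, y, z scaled (see below), a list of three; "dr": the turn, a rotation vector about the world's x, y, z scaled (see below), a list of three; "gripper": the opening in per cent of the stroke, from 0 (shut) to 100 (fully open). A call has 1 to 10 rows; each row is the pose to reach, as a shift and turn from the pose commanded when the call began, turning the shorter way round; what a row does not reach only later rows make up. The controller multiplies each number of a shift by 0.25 m and each number of a turn by 360 degrees. A row lasts 1/12 s, in which the tool goes at most 41.7 mm and 7.16 degrees, less where a joint would pass 70% of its speed; a pose out of reach is approached as far as the arm can. A call with a number of a shift or a turn outside -1 to 1 is refused whole. A call with a gripper value outside its range is refused whole. The fingers move at their own pace and stop on an object; "newtons" is the grip in N (left out, the last holds). Time passes only in rows, so rows that repeat a pose let the fingers close. It gives the time, the measured TCP pose, the force, the opening and the grip force at its end, in the units of the state.
- read_state(): the state, without advancing time (a new reading comes with each control period).
- camera(name): name is "scene" or "side" or "wrist"; returns the picture (420x560x3 uint8, red, green, blue); there is no depth.
- camera_model(name): a dict with "vfov" (degrees; the focal length in pixels is half the picture's height over the tangent of half this angle, whatever the lens; pixels are square), "cx", "cy" (the principal point, pixels), "k1" (the pictures are not rectified: a ray, as slopes to the right and down, at radius r is drawn at 1 + k1 r^2 times it, then the intrinsics apply), "R" (3x3) and "t" (3): a world point X has camera coordinates R X + t. Camera axes: x right, y down, z forward; pixel columns grow to the right and rows downward; lengths in mm; the calibration is good to about 2 mm. A picture is of the moment at which its call begins: read the wrist's pose just before it. camera_model takes no time and is no camera call; for the wrist camera it gives the pose at the moment of the call.
- sign_off(): hands the job in; it is judged then, once.
The state is a dict: "clock": time; "joints": joint angles; "qd": joint speeds; "effort": joint torques, N m; "eef_pos": TCP position; "eef_rot": TCP orientation; "wrist_force": force on the tool from outside, world axes, zero at the start; "moment": the same for the moment, N m; "finger_gap": finger opening in mm; "finger_force": force on a finger pad.
Only numpy, scipy, OpenCV 4.12 (cv2) and the standard library are available. Lean on these libraries where they do the work, as an engineer would, in place of code of your own. Each camera call takes 0.05 s, during which the arm holds its last target. There are 200 camera calls.

## Task

The bar squeegee has to move to the other folding hook of the rail: first fold the spare hook's arm down all the way to its stop, then take the squeegee off its hook and hang it by its loop handle on the spare one, and finally fold the emptied hook's arm back up, flat against the rail. Handle the hooks gently, without forcing them, and leave the crockery and milk standing where they are.

Things in the scene. Friction and masses are not known exactly. Their poses are not given: they have to be found in the camera images.
- rail: Dark wooden board 440 long, 50 tall, 20 thick, level, on two steel posts 18 mm thick. Fixed. Origin: middle of its FRONT face, towards the robot, at the board's mid-height: its top is 25 mm higher, with free space above and behind. x away from the robot through the board, y along it, z up. Both hooks sit on the front face at this height, at least 210 mm apart.
- used_hook: Hook that holds the squeegee at first: dark steel plate 44 wide, 50 tall, 6 thick on the rail's front face, with a folding arm (its size: see the arm's entry). Fixed. Origin: centre of the plate's BACK, on the rail's face. x into the rail, away from the robot; y along the rail; z up. The arm's hinge axis runs along y through (-18, 0, 0) mm; the arm folds out towards -x.
- used_arm (a joint): Used hook's arm. Straight round rod 14 thick, ball 19 mm at its end, 85 mm from the hinge. Angle q in rad: rod along (-sin q, 0, cos q) in the hook's frame. 0 = flat: upright, ball well above the board; 1.30 = down at its hard stop, 15.5 deg above level. Friction hinge, stays where left, moves at 3 N at 70 mm. Starts at 1.30.
- spare_hook: The empty hook: dark steel plate 44 wide, 50 tall, 6 thick on the rail's front face, with a folding arm (its size: see the arm's entry). Fixed. Origin: centre of the plate's BACK, on the rail's face. x into the rail, away from the robot; y along the rail; z up. The arm's hinge axis runs along y through (-18, 0, 0) mm; the arm folds out towards -x.
- spare_arm (a joint): Spare hook's arm. Straight round rod 14 thick, ball 19 mm at its end, 85 mm from the hinge. Angle q in rad: rod along (-sin q, 0, cos q) in the hook's frame. 0 = flat: upright, ball well above the board; 1.30 = down at its hard stop, 15.5 deg above level. Friction hinge, stays where left, moves at 3 N at 70 mm. Starts at 0 to 0.2.
- squeegee_grip (a point): Centre of the squeegee's loop handle, between its two straight sides, to be gripped there. Hangs upright, blade down; 0.17 to 0.34 kg. z up, y across the loop, x through it. Loop 54 wide outside, 38 inside, 12 thick; flat sides from 38 below to 8 above this point; opening from 37 below to 21 above, arch's top 31 above. Hung mid-way on a lowered arm it is at about (-68, 0, 0) mm in the hook's frame.
- squeegee_blade (a point): Middle of the lower edge of the squeegee's black rubber blade, 120 mm below squeegee_grip. The aluminium blade holder is 140 wide along y and 16 thick; the squeegee is 151 mm tall in all. Same axes as squeegee_grip.
- milk_pitcher: Steel milk pitcher, 84 wide, 100 tall, stays where it is. Origin under its centre.
- saucer_stack: Stack of white saucers, 140 wide, 56 tall, stays where it is. Origin under its centre.
- milk_bottle: White plastic milk bottle, 72 wide, 150 tall, stays where it is. Origin under its centre.
- coffee_cup: Blue coffee cup, 80 wide, 60 tall, stays where it is. Origin under its centre.
Not all that is in view belongs to the job. Of the things that look like the part that bears squeegee_grip, the largest one is meant.

How it is judged (in metres and radians):
On the way, in this order (a step that is already met when the one before it is completed fails the run):
1. the spare hook's arm is fully down (over 1.22 rad) while the squeegee still hangs on its own hook (value of joint spare_arm above 1.22 rad and distance of squeegee_grip from where it was at the start of the episode below 0.03 m), for 0.1 s.
2. the squeegee's loop is on the spare hook's lowered arm (x of squeegee_grip in the frame of spare_hook between -0.105 and -0.025 m and y of squeegee_grip in the frame of spare_hook between -0.025 and 0.025 m and z of squeegee_grip in the frame of spare_hook between -0.03 and 0.04 m and angle between squeegee_grip's own z axis and vertical below 0.25 rad and value of joint spare_arm above 1.22 rad), for 0.2 s.
3. the emptied hook's arm is folded flat (under 0.12 rad) (value of joint used_arm below 0.12 rad), for 0.2 s.
At the end, for the whole second after the job is handed in: The squeegee hangs upright (0.25 rad) by its loop on the spare arm (grip point 25 to 105 mm out from the rail, 25 mm sideways, 30 mm below to 40 mm above the hook's origin); the spare arm is down (over 1.22 rad), the used arm folded flat (under 0.12 rad) (all of step 2 and value of joint used_arm below 0.12 rad); the robot touches nothing.
It fails at once if the milk pitcher is pushed away or knocked over (distance of milk_pitcher from where it was at the start of the episode above 0.03 m or angle between milk_pitcher's own z axis and vertical above 0.3 rad).
It fails at once if the saucer stack is pushed away or knocked over (distance of saucer_stack from where it was at the start of the episode above 0.03 m or angle between saucer_stack's own z axis and vertical above 0.3 rad).
It fails at once if the milk bottle is pushed away or knocked over (distance of milk_bottle from where it was at the start of the episode above 0.03 m or angle between milk_bottle's own z axis and vertical above 0.3 rad).
It fails at once if the coffee cup is pushed away or knocked over (distance of coffee_cup from where it was at the start of the episode above 0.03 m or angle between coffee_cup's own z axis and vertical above 0.3 rad).
It fails at once if a hook is forced (over 50 N between it and the robot) (contact force between any of used_hook, spare_hook and the fingers above 50 N or contact force between any of used_hook, spare_hook and the arm above 50 N).
It also fails if it takes over 64 s, if anything falls off the work surface, if the arm or the gripper's body presses on something with over 40 N, if the wrist force passes 120 N, or if a joint passes its speed limit or range.

## Working session

There is one attempt and no reset: what is moved stays moved. The work goes in short steps, Python scripts to look and compute and a tool call to move; the robot and the scene stay as the last step left them, time stands still between calls to the robot, and variables do not carry over. Pictures are saved under pics/ and viewed, at most 10 in all, crops included, and the job is handed in when it is done.

Besides the shell and the picture viewer there is one more tool, called after ">>>" by a JSON object that holds its "method" and its "body", one argument or row to a line. carry_out: Moves the arm, as the interface text tells. Its arguments: {"type":"object","properties":{"slide":{"type":"array","items":{"type":"array","items":{"type":"number","minimum":-1,"maximum":1}}},"dr":{"type":"array","items":{"type":"array","items":{"type":"number","minimum":-1,"maximum":1}}},"gripper":{"type":"array","items":{"type":"number"}},"newtons":{"type":"number"}},"required":["slide","dr","gripper"]}

```bash
mkdir -p pics; python3 - <<'E'
from cell import *
import cv2
s=read_state();print(s['eef_pos'],s['eef_rot'],s['clock'])
for n in['scene','side']:
    im=camera(n);cv2.imwrite(f'pics/{n}0.png',im[:,:,::-1]);m=camera_model(n);print(n,m)
E
```

```text
[5.49852670e+02 1.35436386e-02 3.02093999e+02] [-3.14044326e+00 -5.20561108e-05  1.57083865e+00] 0.0
scene {'vfov': 42.18861610523414, 'cx': 280.5804271547794, 'cy': 210.44205479301678, 'k1': -0.03298249488653448, 'R': array([[ 0.06913348,  0.9976068 , -0.00111152],
       [ 0.78841279, -0.05531909, -0.61265412],
       [-0.61124941,  0.04147858, -0.79035036]]), 't': array([  -8.08738154, -354.23363394, 1852.55337921])}
side {'vfov': 50.409323663556236, 'cx': 278.8370116170031, 'cy': 205.9956447164527, 'k1': -0.11103190747788876, 'R': array([[ 0.69788604, -0.71604556, -0.01529143],
       [-0.37997343, -0.35207011, -0.85537525],
       [ 0.607104  ,  0.60276479, -0.51778311]]), 't': array([-386.43836478,  311.09919809,  950.31440337])}
```

View pics/scene0.png

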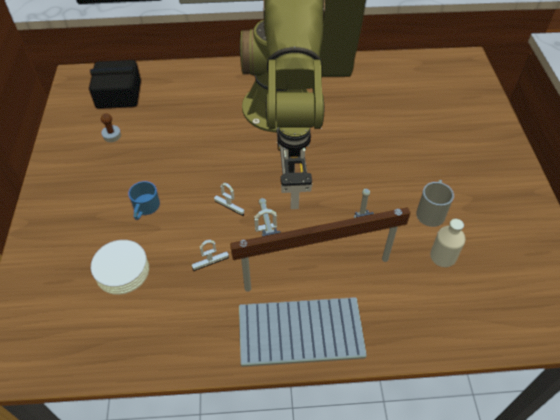

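View pics/side0.png

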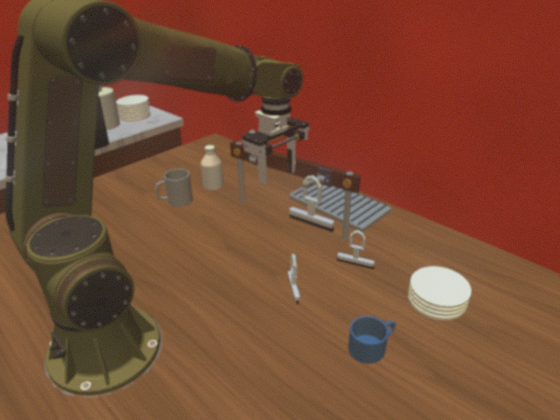

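```bash
python3 - <<'E'
import cv2
a=cv2.imread('pics/scene0.png')[170:300,220:420];cv2.imwrite('pics/c1.png',cv2.resize(a,None,fx=4,fy=4,interpolation=2))
a=cv2.imread('pics/side0.png')[120:260,220:400];cv2.imwrite('pics/c2.png',cv2.resize(a,None,fx=4,fy=4,interpolation=2))
E
```

```text
(no output)
```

View pics/c1.png

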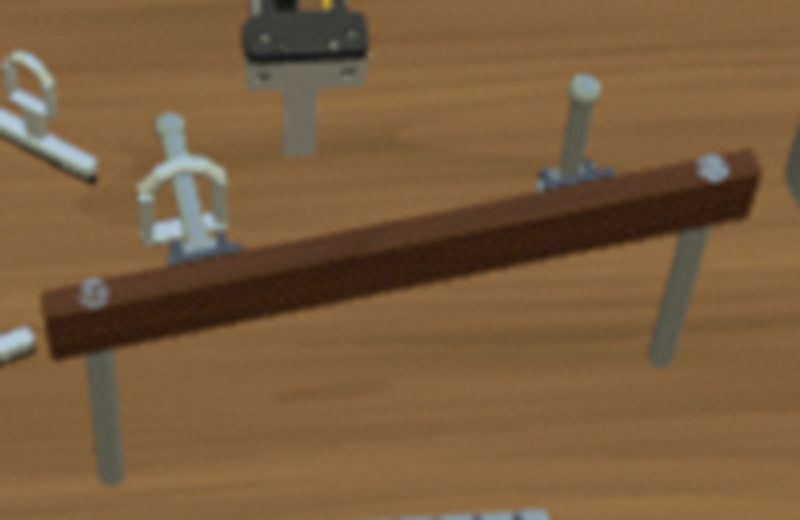

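View pics/c2.png

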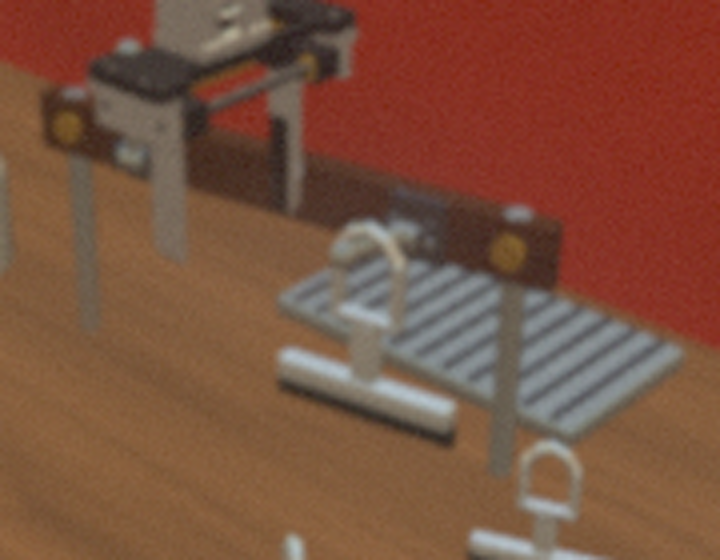

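```bash
cat > h.py <<'E'
import numpy as np
from scipy.optimize import least_squares
from cell import *
def proj(m,X):
    c=np.asarray(X,float)@np.array(m['R']).T+m['t']; s=c[:,:2]/c[:,2:]
    s=s*(1+m['k1']*(s**2).sum(1,keepdims=True))
    return s*(210/np.tan(np.radians(m['vfov']/2)))+[m['cx'],m['cy']]
def rz(a): c,s=np.cos(a),np.sin(a); return np.array([[c,-s,0],[s,c,0],[0,0,1]])
E
cat > fit.py <<'E'
from h import *
S,D=camera_model('scene'),camera_model('side')
u=lambda p,o:(np.array(p,float)+.5)/4-.5+o
so,do=(220,170),(220,120)
ps=u([(43,293),(48,318),(54,357),(750,152),(758,188),(750,218),(171,122),(586,88)],so)
pd=u([(42,88),(42,150),(556,287),(418,225)],do)
def pts(v):
    x,y,z,a,yu,ys,q=v; R=rz(a); W=lambda L:np.array(L)@R.T+[x,y,z]
    A=W([(0,-220,25),(20,-220,25),(20,-220,-25),(0,220,25),(20,220,25),(20,220,-25),(-18-85*np.sin(1.3),yu,85*np.cos(1.3)),(-18-85*np.sin(q),ys,85*np.cos(q))])
    B=W([(0,220,25),(0,220,-25),(0,-220,-25),(-6,yu,0)])
    return A,B
f=lambda v:np.r_[(proj(S,pts(v)[0])-ps).ravel(),(proj(D,pts(v)[1])-pd).ravel()]
r=least_squares(f,[650,0,200,0,-120,120,.1],loss='soft_l1')
print(np.round(r.x,3));print(np.round(f(r.x).reshape(-1,2),1))
x,y,z,a,yu,ys,q=r.x
for n,Y in(('used',yu),('spare',ys)):
    print(n,'origin',rz(a)@[0,Y,0]+[x,y,z])
def W(L): return np.array(L)@rz(a).T+[x,y,z]
# blade ends, side and arch top check
g=W([(-68,yu-70,-120),(-68,yu+70,-120),(-68,yu,31)])
print('side blade ends, arch', np.round(4*(proj(D,g)-do)), 'scene arch',np.round(4*(proj(S,g)-so)))
E
python3 fit.py; python3 -c "
import cell;print(cell.read_state())"
```

```text
[ 6.57813e+02  5.79900e+01  1.85928e+02  1.73000e-01 -1.19282e+02
  1.13468e+02  5.90000e-02]
[[-1.3 -0.4]
 [-0.9  0.4]
 [-0.8  2.4]
 [ 0.7 -1.2]
 [ 1.8 -3.9]
 [ 0.   0.9]
 [-0.1  1.9]
 [ 0.   0. ]
 [-0.7 -0.4]
 [ 0.4 -1.3]
 [-1.5  1.6]
 [-0.5  0.3]]
used origin [678.32107273 -59.51572617 185.92778367]
spare origin [638.30480986 169.76823193 185.92778367]
side blade ends, arch [[453. 443.]
 [281. 383.]
 [370. 219.]] scene arch [[ 81. 323.]
 [289. 280.]
 [180. 160.]]
{'clock': 0.1, 'joints': array([-6.66256487e-02,  3.00425762e-01,  1.52152831e+00, -2.02782950e-05,
        1.32071034e+00, -6.66323421e-02]), 'qd': array([ 1.66683171e-03, -1.40108813e-03, -1.95718133e-03, -8.72833153e-04,
        7.08007432e-04, -8.38208671e-05]), 'effort': array([ 1.84928511e-03, -5.32644153e+01, -3.53284299e+01,  7.10431044e-02,
        2.34944851e-02, -7.30603051e-05]), 'eef_pos': array([ 5.49860682e+02, -1.11594873e-02,  3.02133470e+02]), 'eef_rot': array([-3.14052196e+00, -5.17625224e-05,  1.57080802e+00]), 'wrist_force': array([-0.56125835, -0.07454815, -0.81629701]), 'moment': array([ 0.02690246, -0.03384825, -0.01921841]), 'finger_force': 0.0, 'finger_gap': 93.97006760774637}
```

Candidates: hanging squeegee at scene (266,220); smaller loose ones at (229,200) and (209,255). The hanging one is the largest; its predicted blade ends match the close crop within 1 px. The rail fit is good: used hook at y≈-60, spare at y≈170, z≈186. First I go above the spare ball.

>>> {"method": "carry_out", "body": {
  "slide": [
    [0,0,0.16],
    [0,0,0.32],
    [0,0,0.43],
    [0.1,0.2,0.43],
    [0.2,0.4,0.43],
    [0.263,0.663,0.43],
    [0.263,0.663,0.43],
    [0.263,0.663,0.43],
    [0.263,0.663,0.43],
    [0.263,0.663,0.43]
  ],
  "dr": [
    [0,0,-0.2225],
    [0,0,-0.2225],
    [0,0,-0.2225],
    [0,0,-0.2225],
    [0,0,-0.2225],
    [0,0,-0.2225],
    [0,0,-0.2225],
    [0,0,-0.2225],
    [0,0,-0.2225],
    [0,0,-0.2225]
  ],
  "gripper": [100,100,100,100,100,100,100,100,100,100],
  "newtons": 8
}}

```text
clock: 0.93
eef_pos: [615.9, 167.2, 409.0]
eef_rot: [-3.141, 0.002, 0.332]
wrist_force: [-0.3, 0.2, -0.1]
finger_gap: 93.8
finger_force: 0.0
```

>>> {"method": "carry_out", "body": {
  "slide": [
    [0,0,0],
    [0,0,0],
    [0,0,0],
    [0,0,0]
  ],
  "dr": [
    [0,0,-0.0253],
    [0,0,-0.0253],
    [0,0,-0.0253],
    [0,0,-0.0253]
  ],
  "gripper": [100,100,100,100]
}}

```text
clock: 1.27
eef_pos: [615.7, 165.7, 409.8]
eef_rot: [3.142, 0.001, 0.179]
wrist_force: [0.1, -0.4, 0.7]
finger_gap: 94.2
finger_force: 0.0
```

```bash
cat > snap.py <<'E'
import sys,cv2,numpy as np
from h import *
tag=sys.argv[1]; s=read_state();print(np.round(s['eef_pos'],1),np.round(s['eef_rot'],3),s['clock'])
w=camera_model('wrist'); cams={n:camera(n) for n in('wrist','side','scene')}
def crop(n,x0,y0,x1,y1,sz): return cv2.resize(cams[n][y0:y1,x0:x1,::-1],sz,interpolation=2)
L=cv2.resize(cams['wrist'][:,:,::-1],(400,300))
np.savez(f'pics/{tag}.npz',**cams,**{k:np.array(v) for k,v in w.items()})
top=np.hstack([L,crop('side',220,110,400,245,(400,300))])
bot=np.hstack([cams['wrist'][:300,80:480,::-1],crop('scene',220,130,420,280,(400,300))])
cv2.imwrite(f'pics/{tag}.png',np.vstack([top,bot]))
E
python3 snap.py s1
```

```text
[615.7 165.7 409.8] [3.142e+00 1.000e-03 1.790e-01] 1.2667
```

View pics/s1.png

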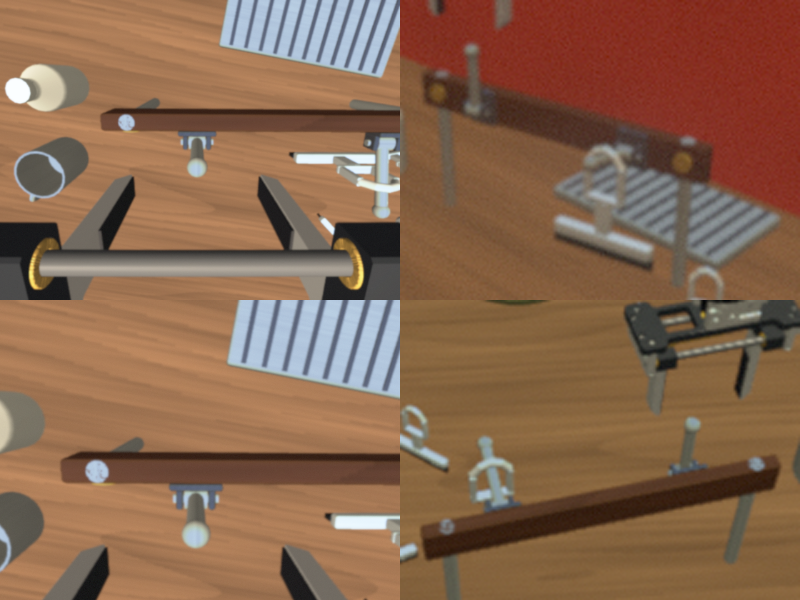

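```bash
cat > tri.py <<'E'
from h import *
S,D=camera_model('scene'),camera_model('side');W=camera_model('wrist')
def tri(o,x0=(620,100,250)):
    r=least_squares(lambda X:np.concatenate([proj(m,[X])[0]-p for m,p in o]),x0);return np.round(r.x,1),np.round(r.fun,1)
E
python3 - <<'E'
from tri import *
print(tri([(W,(275,234)),(D,(252.4,132.5)),(S,(366,192))]))
print(tri([(W,(534.5,295)),(S,(262,201))]))
# plate top edge centre of spare and rail front top edge in wrist: backproject predicted
o=np.array([638.3,169.8,185.9]);R=rz(.173)
print(proj(W,np.array([(-6,0,25),(-6,-22,25),(-6,22,25),(0,0,25),(20,0,25)])@R.T+o))
E
```

```text
(array([616.2, 166. , 270.2]), array([ 0.2, -0.1, -1. , -0.1,  0.2, -0.1]))
(array([576.4, -77. , 207.4]), array([0. , 0.1, 0.1, 0.2]))
[[275.17953635 188.73935042]
 [302.59141692 188.83902085]
 [247.76117394 188.642016  ]
 [275.21274191 181.40635507]
 [275.32624449 156.33051754]]
```

Prediction and triangulation agree within 1 mm. I descend and grip the ball lightly.

>>> {"method": "carry_out", "body": {
  "slide": [
    [0,0,-0.12],
    [0,0,-0.244],
    [0,0,-0.244],
    [0,0,-0.244],
    [0,0,-0.244],
    [0,0,-0.244],
    [0,0,-0.244],
    [0,0,-0.244],
    [0,0,-0.244],
    [0,0,-0.244]
  ],
  "dr": [
    [0,0,0],
    [0,0,0],
    [0,0,0],
    [0,0,0],
    [0,0,0],
    [0,0,0],
    [0,0,0],
    [0,0,0],
    [0,0,0],
    [0,0,0]
  ],
  "gripper": [100,100,100,0,0,0,0,0,0,0],
  "newtons": 8
}}

```text
clock: 2.25
eef_pos: [615.8, 165.8, 349.5]
eef_rot: [-3.142, -0.0, 0.177]
wrist_force: [0.1, 0.4, -0.5]
finger_gap: 50.6
finger_force: 0.0
```

```bash
python3 - <<'E'
import numpy as np
R=np.array([np.cos(.173),np.sin(.173)])
def arc(q0,q1,n):
    for q in np.linspace(q0,q1,n+1)[1:]:
        d=-85*(np.sin(q)-np.sin(q0));z=85*(np.cos(q)-np.cos(q0))
        print(f"{q:.3f} [{d*R[0]/250:.3f}, {d*R[1]/250:.3f}, {z/250:.3f}]")
arc(.059,1.3,10);print();arc(1.3,.05,10)
E
```

```text
0.183 [-0.041, -0.007, -0.005]
0.307 [-0.082, -0.014, -0.015]
0.431 [-0.120, -0.021, -0.031]
0.555 [-0.157, -0.027, -0.051]
0.679 [-0.191, -0.033, -0.075]
0.804 [-0.221, -0.039, -0.103]
0.928 [-0.248, -0.043, -0.136]
1.052 [-0.271, -0.047, -0.171]
1.176 [-0.289, -0.051, -0.209]
1.300 [-0.303, -0.053, -0.248]

1.175 [0.014, 0.002, 0.040]
1.050 [0.032, 0.006, 0.078]
0.925 [0.055, 0.010, 0.114]
0.800 [0.082, 0.014, 0.146]
0.675 [0.113, 0.020, 0.174]
0.550 [0.148, 0.026, 0.199]
0.425 [0.185, 0.032, 0.219]
0.300 [0.224, 0.039, 0.234]
0.175 [0.264, 0.046, 0.244]
0.050 [0.306, 0.053, 0.249]
```

>>> {"method": "carry_out", "body": {
  "slide": [
    [0,0,0],
    [0,0,0],
    [0,0,0],
    [0,0,0],
    [0,0,0],
    [0,0,0],
    [0,0,0]
  ],
  "dr": [
    [0,0,0],
    [0,0,0],
    [0,0,0],
    [0,0,0],
    [0,0,0],
    [0,0,0],
    [0,0,0]
  ],
  "gripper": [0,0,0,0,0,0,0]
}}

```text
clock: 2.83
eef_pos: [615.9, 165.2, 349.1]
eef_rot: [3.141, 0.0, 0.176]
wrist_force: [0.9, -5.3, -1.0]
finger_gap: 17.8
finger_force: 8.0
```

>>> {"method": "carry_out", "body": {
  "slide": [
    [-0.041,-0.007,-0.005],
    [-0.082,-0.014,-0.015],
    [-0.12,-0.021,-0.031],
    [-0.157,-0.027,-0.051],
    [-0.191,-0.033,-0.075],
    [-0.221,-0.039,-0.103],
    [-0.248,-0.043,-0.136],
    [-0.271,-0.047,-0.171],
    [-0.281,-0.049,-0.19],
    [-0.281,-0.049,-0.19]
  ],
  "dr": [
    [0,0,0],
    [0,0,0],
    [0,0,0],
    [0,0,0],
    [0,0,0],
    [0,0,0],
    [0,0,0],
    [0,0,0],
    [0,0,0],
    [0,0,0]
  ],
  "gripper": [0,0,0,0,0,0,0,0,0,0]
}}

```text
clock: 3.67
eef_pos: [544.8, 152.9, 301.0]
eef_rot: [3.141, 0.002, 0.177]
wrist_force: [-2.9, -7.6, -0.4]
finger_gap: 18.1
finger_force: 8.0
```

Smooth, with the gap unchanged. I go on to the stop gently, with a slight overtravel.

>>> {"method": "carry_out", "body": {
  "slide": [
    [-0.008,-0.002,-0.02],
    [-0.015,-0.003,-0.035],
    [-0.02,-0.004,-0.05],
    [-0.022,-0.004,-0.058],
    [-0.023,-0.004,-0.064],
    [-0.023,-0.004,-0.064]
  ],
  "dr": [
    [0,0,0],
    [0,0,0],
    [0,0,0],
    [0,0,0],
    [0,0,0],
    [0,0,0]
  ],
  "gripper": [0,0,0,0,0,0]
}}

```text
clock: 4.17
eef_pos: [539.5, 151.9, 285.5]
eef_rot: [3.141, 0.001, 0.177]
wrist_force: [-3.5, -7.3, 0.4]
finger_gap: 18.3
finger_force: 8.0
```

>>> {"method": "carry_out", "body": {
  "slide": [
    [-0.001,0,-0.01],
    [-0.002,0,-0.02],
    [-0.002,0,-0.02],
    [-0.002,0,-0.02]
  ],
  "dr": [
    [0,0,0],
    [0,0,0],
    [0,0,0],
    [0,0,0]
  ],
  "gripper": [0,0,0,0]
}}

```text
clock: 4.5
eef_pos: [539.0, 151.9, 280.4]
eef_rot: [3.14, 0.002, 0.177]
wrist_force: [-3.2, -8.0, -0.5]
finger_gap: 18.1
finger_force: 8.0
```

```bash
python3 snap.py s2; python3 -c "
from h import *
s=read_state();print(s['wrist_force'],s['moment'],s['finger_gap'])"
```

```text
[539.  151.9 280.4] [3.14e+00 2.00e-03 1.77e-01] 4.5
[-2.126185   -6.91966433 -0.50302088] [-1.21795066  0.5006394  -0.02163258] 18.171855074904833
```

View pics/s2.png

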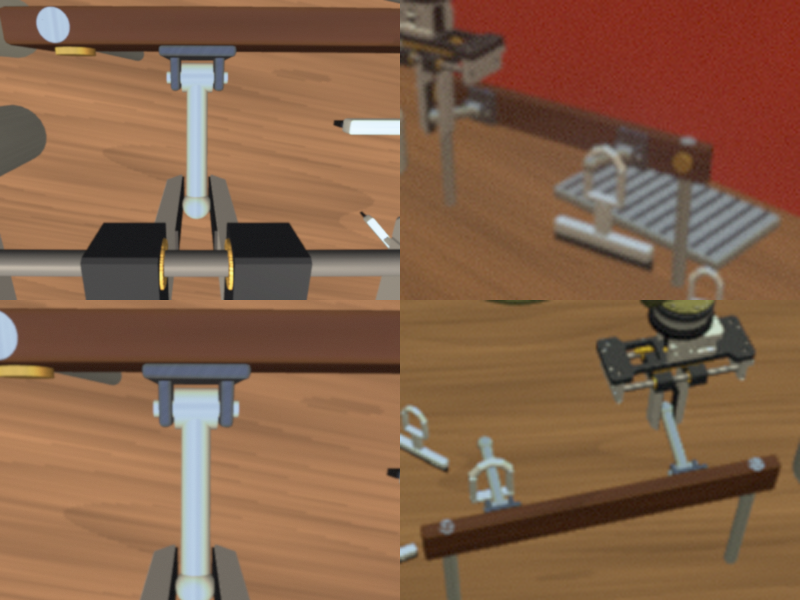

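```bash
python3 - <<'E'
from tri import *
X,r=tri([(W,(275,282)),(S,(353.5,184))]);print(X,r)
L=rz(-.173)@(X-[638.3,169.8,185.9]);print(L)
for q in(1.1,1.2,1.3):
    P=rz(.173)@[-18-85*np.sin(q),0,85*np.cos(q)]+[638.3,169.8,185.9];print(q,proj(W,[P]),proj(S,[P]))
E
```

```text
[543.6 153.1 214.9] [0.  0.  0.1 0.1]
[-96.16110302  -0.14921495  29.        ]
1.1 [[274.84675488 287.78648062]] [[354.32241938 182.26260038]]
1.2 [[274.77845666 286.15752476]] [[353.54770212 183.27038641]]
1.3 [[274.71950204 282.87217933]] [[352.87017769 184.57913079]]
```

>>> {"method": "carry_out", "body": {
  "slide": [
    [0,0,0],
    [0,0,0],
    [0,0,0],
    [0,0,0.1],
    [0,0,0.22],
    [0.06,0.01,0.22],
    [0.06,0.01,0.22],
    [0.06,0.01,0.22],
    [0.06,0.01,0.22],
    [0.06,0.01,0.22]
  ],
  "dr": [
    [0,0,0],
    [0,0,0],
    [0,0,0],
    [0,0,0],
    [0,0,0],
    [0,0,0],
    [0,0,0],
    [0,0,0],
    [0,0,0],
    [0,0,0]
  ],
  "gripper": [40,40,40,40,30,0,0,0,0,0]
}}

```text
clock: 5.48
eef_pos: [553.7, 155.0, 334.7]
eef_rot: [-3.142, 0.002, 0.177]
wrist_force: [-0.0, -0.6, 0.0]
finger_gap: 1.9
finger_force: 0.0
```

>>> {"method": "carry_out", "body": {
  "slide": [
    [0,0,-0.04],
    [0,0,-0.084],
    [0,0,-0.1],
    [0,0,-0.108],
    [0,0,-0.108]
  ],
  "dr": [
    [0,0,0],
    [0,0,0],
    [0,0,0],
    [0,0,0],
    [0,0,0]
  ],
  "gripper": [0,0,0,0,0]
}}

```text
clock: 5.9
eef_pos: [554.1, 155.0, 308.6]
eef_rot: [-3.142, -0.0, 0.177]
wrist_force: [-1.5, 0.3, 7.6]
finger_gap: 0.2
finger_force: 3.3
```

>>> {"method": "carry_out", "body": {
  "slide": [
    [0,0,-0.004],
    [0,0,-0.006],
    [0,0,-0.006]
  ],
  "dr": [
    [0,0,0],
    [0,0,0],
    [0,0,0]
  ],
  "gripper": [0,0,0]
}}

```text
clock: 6.15
eef_pos: [554.1, 155.0, 308.2]
eef_rot: [-3.142, -0.001, 0.177]
wrist_force: [-5.1, -0.9, 14.2]
finger_gap: 0.1
finger_force: 6.6
```

Pressing raised the force to 14 N with no travel, so the spare arm is at its stop. Next is the squeegee: I move above its loop with the gripper open.

>>> {"method": "carry_out", "body": {
  "slide": [
    [0,0,0.13],
    [0,0,0.26],
    [0.03,-0.15,0.26],
    [0.06,-0.3,0.26],
    [0.1,-0.45,0.26],
    [0.14,-0.6,0.26],
    [0.18,-0.75,0.26],
    [0.229,-0.905,0.26],
    [0.229,-0.905,0.26],
    [0.229,-0.905,0.26]
  ],
  "dr": [
    [0,0,0],
    [0,0,0],
    [0,0,0],
    [0,0,0],
    [0,0,0],
    [0,0,0],
    [0,0,0],
    [0,0,0],
    [0,0,0],
    [0,0,0]
  ],
  "gripper": [0,100,100,100,100,100,100,100,100,100]
}}

```text
clock: 6.98
eef_pos: [611.6, -73.0, 370.6]
eef_rot: [-3.141, 0.002, 0.174]
wrist_force: [0.0, 0.9, 0.4]
finger_gap: 57.2
finger_force: 0.0
```

```bash
python3 snap.py s3; python3 - <<'E'
from tri import *
G=np.array([678.3,-59.5,185.9])+rz(.173)@[-68,0,0];print(G)
print(proj(W,np.array([(0,0,31),(0,-27,8),(0,27,8)])@rz(.173).T+G))
E
```

```text
[611.6 -73.  370.6] [-3.141e+00  2.000e-03  1.740e-01] 6.9833
[611.31505059 -71.20540696 185.9       ]
[[276.98437412 227.13252645]
 [312.33667915 217.19431894]
 [241.19279832 216.95312172]]
```

View pics/s3.png

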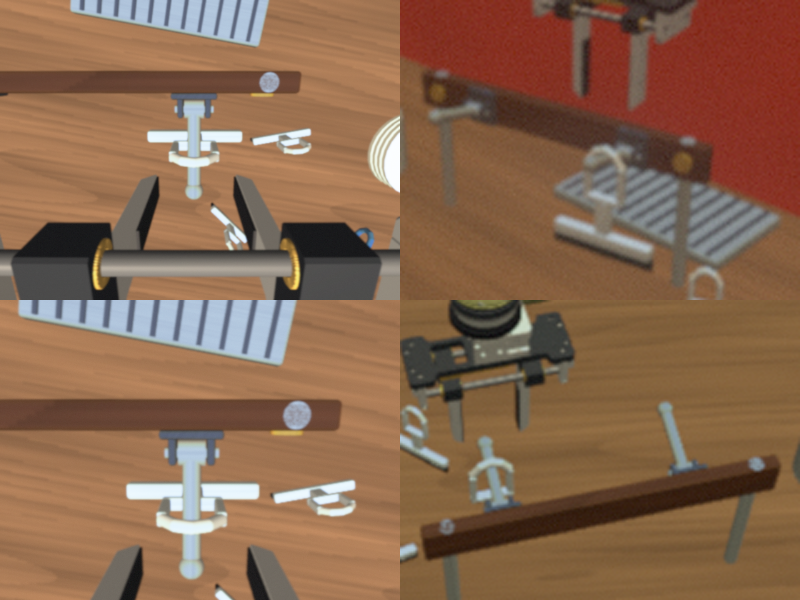

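```bash
python3 - <<'E'
from tri import *
z=np.load('pics/s3.npz');m={k:z[k] for k in('vfov','cx','cy','k1','R','t')}
G=np.array([678.3,-59.5,185.9])+rz(.173)@[-68,0,0]
print(proj(m,np.array([(0,0,31),(0,-27,8),(0,27,8)])@rz(.173).T+G), read_state()['eef_pos'])
print(proj(m,[np.array([678.3,-59.5,185.9])+rz(.173)@[-99.9,0,22.7]]))
E
```

```text
[[273.0101634  227.07599768]
 [308.87210869 216.92402943]
 [237.39185504 216.94449613]] [611.33312917 -70.16411734 371.83904581]
[[273.11798406 263.97804569]]
```

>>> {"method": "carry_out", "body": {
  "slide": [
    [0.004,-0.006,0],
    [0.004,-0.006,0],
    [0.004,-0.006,0],
    [0.004,-0.006,0],
    [0.004,-0.006,-0.12],
    [0.004,-0.006,-0.24],
    [0.004,-0.006,-0.36],
    [0.004,-0.006,-0.42],
    [0.004,-0.006,-0.44],
    [0.004,-0.006,-0.44]
  ],
  "dr": [
    [0,0,0],
    [0,0,0],
    [0,0,0],
    [0,0,0],
    [0,0,0],
    [0,0,0],
    [0,0,0],
    [0,0,0],
    [0,0,0],
    [0,0,0]
  ],
  "gripper": [100,100,100,100,100,100,100,100,100,100]
}}

```text
clock: 7.97
eef_pos: [612.3, -72.6, 261.3]
eef_rot: [-3.141, 0.002, 0.177]
wrist_force: [0.7, -0.3, -0.3]
finger_gap: 93.8
finger_force: 0.0
```

>>> {"method": "carry_out", "body": {
  "slide": [
    [0,0,0],
    [0,0,0],
    [0,0,0],
    [0,0,0],
    [0,0,0],
    [0,0,0],
    [0,0,0],
    [0,0,0],
    [0,0,0],
    [0,0,0]
  ],
  "dr": [
    [0,0,0],
    [0,0,0],
    [0,0,0],
    [0,0,0],
    [0,0,0],
    [0,0,0],
    [0,0,0],
    [0,0,0],
    [0,0,0],
    [0,0,0]
  ],
  "gripper": [0,0,0,0,0,0,0,0,0,0],
  "newtons": 20
}}

```text
clock: 8.8
eef_pos: [612.6, -72.7, 262.4]
eef_rot: [3.142, -0.001, 0.177]
wrist_force: [1.7, 1.1, 1.7]
finger_gap: 53.7
finger_force: 19.9
```

```bash
python3 - <<'E'
from tri import *
for n,p,z in(('pitcher',(435,204),50),('bottle',(447,245),70)):
    r=least_squares(lambda X:proj(S,[[X[0],X[1],z]])[0]-p,[500,300]);
    print(n,r.x,'in spare frame',rz(-.173)@(np.r_[r.x,0]-[638.3,169.8,0]))
E
```

```text
pitcher [493.89562978 409.60525706] in spare frame [-100.96913691  261.08316078    0.        ]
bottle [646.33170563 399.55247383] in spare frame [ 47.46102354 224.94034491   0.        ]
```

>>> {"method": "carry_out", "body": {
  "slide": [
    [0,0,0.03],
    [0,0,0.06],
    [0,0,0.09],
    [0,0,0.104],
    [0,0,0.104],
    [0,0,0.104]
  ],
  "dr": [
    [0,0,0],
    [0,0,0],
    [0,0,0],
    [0,0,0],
    [0,0,0],
    [0,0,0]
  ],
  "gripper": [0,0,0,0,0,0]
}}

```text
clock: 9.3
eef_pos: [612.5, -72.8, 288.3]
eef_rot: [3.141, -0.0, 0.177]
wrist_force: [-0.2, 0.4, -1.9]
finger_gap: 54.0
finger_force: 19.9
```

>>> {"method": "carry_out", "body": {
  "slide": [
    [-0.06,-0.01,0],
    [-0.12,-0.021,0],
    [-0.18,-0.031,0],
    [-0.24,-0.042,0],
    [-0.296,-0.052,0],
    [-0.296,-0.052,0]
  ],
  "dr": [
    [0,0,0],
    [0,0,0],
    [0,0,0],
    [0,0,0],
    [0,0,0],
    [0,0,0]
  ],
  "gripper": [0,0,0,0,0,0]
}}

```text
clock: 9.8
eef_pos: [536.9, -86.0, 288.0]
eef_rot: [-3.141, 0.001, 0.176]
wrist_force: [0.6, -1.0, -1.8]
finger_gap: 53.8
finger_force: 20.0
```

>>> {"method": "carry_out", "body": {
  "slide": [
    [-0.016,0.09,0],
    [-0.033,0.19,0],
    [-0.05,0.29,0],
    [-0.068,0.39,0],
    [-0.085,0.49,0],
    [-0.103,0.59,0],
    [-0.12,0.69,0],
    [-0.138,0.79,0],
    [-0.154,0.88,0],
    [-0.16,0.917,0]
  ],
  "dr": [
    [0,0,0],
    [0,0,0],
    [0,0,0],
    [0,0,0],
    [0,0,0],
    [0,0,0],
    [0,0,0],
    [0,0,0],
    [0,0,0],
    [0,0,0]
  ],
  "gripper": [0,0,0,0,0,0,0,0,0,0]
}}

```text
clock: 10.63
eef_pos: [498.2, 146.0, 288.0]
eef_rot: [-3.141, 0.0, 0.179]
wrist_force: [-0.5, -0.0, -2.3]
finger_gap: 53.7
finger_force: 20.0
```

>>> {"method": "carry_out", "body": {
  "slide": [
    [0,0,0],
    [0,0,0],
    [0,0,0]
  ],
  "dr": [
    [0,0,0],
    [0,0,0],
    [0,0,0]
  ],
  "gripper": [0,0,0]
}}

```text
clock: 10.88
eef_pos: [498.8, 142.6, 288.0]
eef_rot: [3.141, 0.0, 0.176]
wrist_force: [-0.6, -1.0, -1.6]
finger_gap: 53.9
finger_force: 20.0
```

```bash
python3 snap.py s4; python3 - <<'E'
from tri import *
e=read_state()['eef_pos'];print('tool in spare frame',rz(-.173)@(np.array(e)-[0,0,78]-[638.3,169.8,185.9]))
E
```

```text
[498.8 142.6 288. ] [3.141 0.    0.176] 10.8833
tool in spare frame [-142.13764002   -2.76951514   24.19972797]
```

View pics/s4.png

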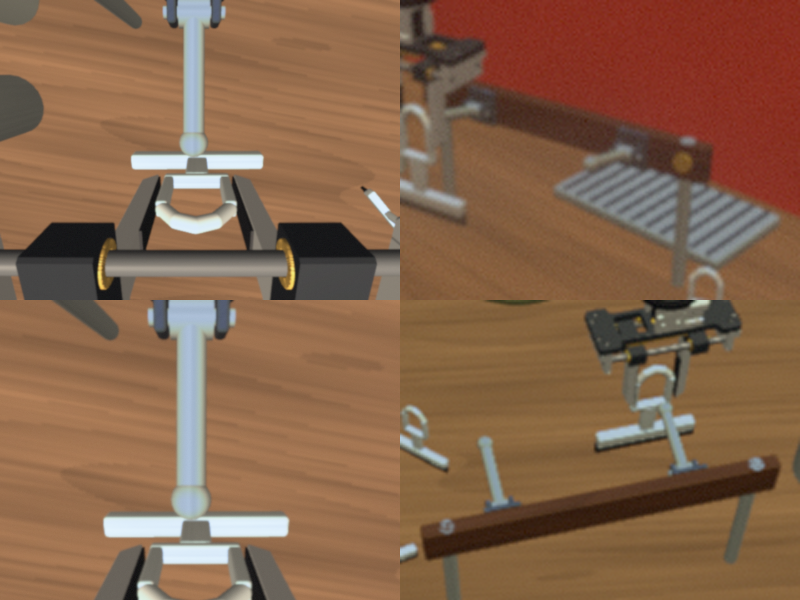

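>>> {"method": "carry_out", "body": {
  "slide": [
    [0,0.01,0],
    [0.06,0.021,0],
    [0.12,0.031,0],
    [0.18,0.041,0],
    [0.24,0.052,0],
    [0.29,0.061,0],
    [0.29,0.061,0],
    [0.29,0.061,0]
  ],
  "dr": [
    [0,0,0],
    [0,0,0],
    [0,0,0],
    [0,0,0],
    [0,0,0],
    [0,0,0],
    [0,0,0],
    [0,0,0]
  ],
  "gripper": [0,0,0,0,0,0,0,0]
}}

```text
clock: 11.7
eef_pos: [571.0, 158.5, 287.7]
eef_rot: [3.142, 0.001, 0.176]
wrist_force: [-0.6, -0.4, -2.8]
finger_gap: 53.8
finger_force: 20.0
```

>>> {"method": "carry_out", "body": {
  "slide": [
    [0,0,-0.03],
    [0,0,-0.06],
    [0,0,-0.08],
    [0,0,-0.09],
    [0,0,-0.096],
    [0,0,-0.096]
  ],
  "dr": [
    [0,0,0],
    [0,0,0],
    [0,0,0],
    [0,0,0],
    [0,0,0],
    [0,0,0]
  ],
  "gripper": [0,0,0,0,0,0]
}}

```text
clock: 12.2
eef_pos: [570.8, 158.7, 263.8]
eef_rot: [-3.142, 0.0, 0.177]
wrist_force: [-0.4, -0.2, -2.5]
finger_gap: 53.8
finger_force: 20.0
```

>>> {"method": "carry_out", "body": {
  "slide": [
    [0,0,-0.006],
    [0,0,-0.01],
    [0,0,-0.01]
  ],
  "dr": [
    [0,0,0],
    [0,0,0],
    [0,0,0]
  ],
  "gripper": [0,0,0]
}}

```text
clock: 12.45
eef_pos: [571.3, 158.7, 262.6]
eef_rot: [3.141, -0.002, 0.177]
wrist_force: [-0.0, -2.5, 3.2]
finger_gap: 53.6
finger_force: 20.0
```

Resting on the rod (+3 N). I release, hold briefly and rise.

>>> {"method": "carry_out", "body": {
  "slide": [
    [0,0,0],
    [0,0,0],
    [0,0,0],
    [0,0,0],
    [0,0,0],
    [0,0,0],
    [0,0,0.1],
    [0,0,0.22],
    [0,0,0.34],
    [0,0,0.44]
  ],
  "dr": [
    [0,0,0],
    [0,0,0],
    [0,0,0],
    [0,0,0],
    [0,0,0],
    [0,0,0],
    [0,0,0],
    [0,0,0],
    [0,0,0],
    [0,0,0]
  ],
  "gripper": [90,90,90,90,90,90,90,90,90,90]
}}

```text
clock: 13.28
eef_pos: [570.9, 158.7, 373.9]
eef_rot: [-3.142, -0.001, 0.177]
wrist_force: [0.2, 0.2, 0.9]
finger_gap: 84.8
finger_force: 0.0
```

```bash
python3 - <<'E'
from tri import *
# used ball target (blend of prediction and two sightings)
P=np.array([678.3,-59.5,185.9])+rz(.173)@[-99.9,0,22.7]
e=read_state()['eef_pos'];print(P,e,(P-e)[:2]/250)
E
python3 snap.py s5
```

```text
[579.89122873 -76.69661993 208.6       ] [570.89409506 158.73422222 373.8613006 ] [ 0.03598853 -0.94172337]
[570.9 158.7 373.9] [-3.142e+00 -1.000e-03  1.770e-01] 13.2833
```

View pics/s5.png

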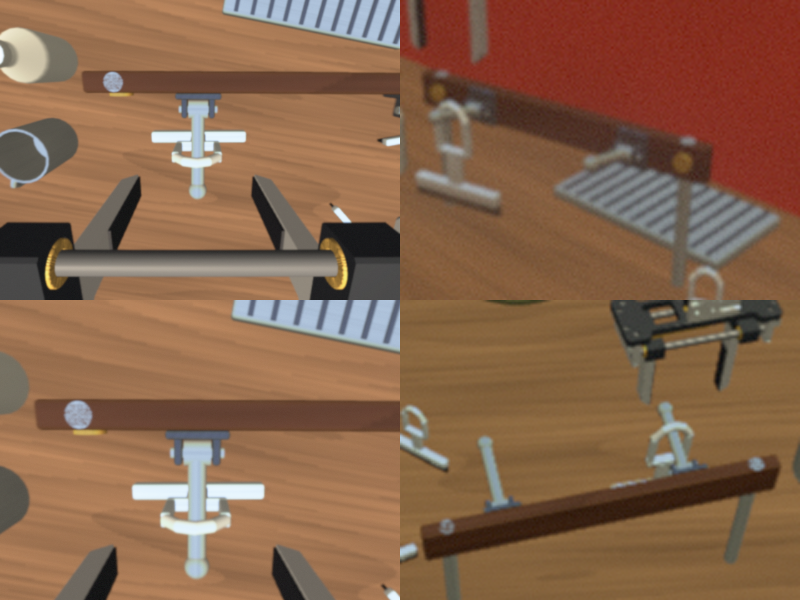

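The squeegee hangs on the spare arm. Now the emptied arm: I move over its ball.

>>> {"method": "carry_out", "body": {
  "slide": [
    [0,-0.15,0],
    [0.005,-0.3,0],
    [0.01,-0.46,0],
    [0.015,-0.62,0],
    [0.022,-0.78,0],
    [0.029,-0.943,0],
    [0.029,-0.943,0],
    [0.029,-0.943,-0.12],
    [0.029,-0.943,-0.24],
    [0.029,-0.943,-0.353]
  ],
  "dr": [
    [0,0,0],
    [0,0,0],
    [0,0,0],
    [0,0,0],
    [0,0,0],
    [0,0,0],
    [0,0,0],
    [0,0,0],
    [0,0,0],
    [0,0,0]
  ],
  "gripper": [60,60,60,60,60,60,60,60,60,60]
}}

```text
clock: 14.27
eef_pos: [577.6, -77.0, 280.7]
eef_rot: [-3.141, 0.002, 0.176]
wrist_force: [0.6, 0.1, -0.6]
finger_gap: 56.6
finger_force: 0.0
```

>>> {"method": "carry_out", "body": {
  "slide": [
    [0,0,0],
    [0,0,0],
    [0,0,0],
    [0,0,0],
    [0,0,0],
    [0,0,0],
    [0,0,0],
    [0,0,0],
    [0,0,0],
    [0,0,0]
  ],
  "dr": [
    [0,0,0],
    [0,0,0],
    [0,0,0],
    [0,0,0],
    [0,0,0],
    [0,0,0],
    [0,0,0],
    [0,0,0],
    [0,0,0],
    [0,0,0]
  ],
  "gripper": [0,0,0,0,0,0,0,0,0,0],
  "newtons": 12
}}

```text
clock: 15.1
eef_pos: [578.4, -76.6, 284.3]
eef_rot: [-3.141, -0.001, 0.177]
wrist_force: [-1.8, 3.6, 5.8]
finger_gap: 18.0
finger_force: 12.0
```

>>> {"method": "carry_out", "body": {
  "slide": [
    [0.014,0.002,0.04],
    [0.032,0.006,0.078],
    [0.055,0.01,0.114],
    [0.082,0.014,0.146],
    [0.113,0.02,0.174],
    [0.148,0.026,0.199],
    [0.185,0.032,0.219],
    [0.224,0.039,0.234],
    [0.264,0.046,0.244],
    [0.264,0.046,0.244]
  ],
  "dr": [
    [0,0,0],
    [0,0,0],
    [0,0,0],
    [0,0,0],
    [0,0,0],
    [0,0,0],
    [0,0,0],
    [0,0,0],
    [0,0,0],
    [0,0,0]
  ],
  "gripper": [0,0,0,0,0,0,0,0,0,0]
}}

```text
clock: 15.93
eef_pos: [645.3, -65.0, 345.5]
eef_rot: [3.142, -0.001, 0.177]
wrist_force: [0.2, 4.5, 4.8]
finger_gap: 16.4
finger_force: 11.8
```

>>> {"method": "carry_out", "body": {
  "slide": [
    [0.015,0.003,0.002],
    [0.03,0.005,0.005],
    [0.042,0.007,0.005],
    [0.05,0.009,0.005],
    [0.05,0.009,0.005]
  ],
  "dr": [
    [0,0,0],
    [0,0,0],
    [0,0,0],
    [0,0,0],
    [0,0,0]
  ],
  "gripper": [0,0,0,0,0]
}}

```text
clock: 16.35
eef_pos: [657.0, -63.4, 345.9]
eef_rot: [3.141, -0.001, 0.177]
wrist_force: [2.3, 2.3, 0.7]
finger_gap: 0.6
finger_force: 1.6
```

>>> {"method": "carry_out", "body": {
  "slide": [
    [0,0,0.1],
    [0,0,0.2],
    [-0.1,-0.017,0.2],
    [-0.2,-0.035,0.2],
    [-0.33,-0.058,0.2],
    [-0.33,-0.058,0.2],
    [-0.33,-0.058,0.2]
  ],
  "dr": [
    [0,0,0],
    [0,0,0],
    [0,0,0],
    [0,0,0],
    [0,0,0],
    [0,0,0],
    [0,0,0]
  ],
  "gripper": [0,0,0,0,0,0,0]
}}

```text
clock: 16.93
eef_pos: [573.1, -78.3, 396.4]
eef_rot: [3.141, -0.001, 0.176]
wrist_force: [1.1, -0.4, 0.4]
finger_gap: 0.7
finger_force: 0.0
```

```bash
python3 snap.py s6; python3 - <<'E'
from tri import *
o=np.array([678.3,-59.5,185.9])
for q in(0,.1,.2,.3,.5):
    P=rz(.173)@[-18-85*np.sin(q),0,85*np.cos(q)]+o
    print(q,'wrist',proj(W,[P])[0].round(1),'side',proj(D,[P])[0].round(1),'scene',proj(S,[P])[0].round(1))
E
```

```text
[573.1 -78.3 396.4] [ 3.141e+00 -1.000e-03  1.760e-01] 16.9333
0 wrist [275.6  95.2] side [322.5 149.3] scene [269.5 212.2]
0.1 wrist [275.5 111.2] side [320.9 150.5] scene [268.6 209.5]
0.2 wrist [275.5 126.5] side [319.3 152.1] scene [267.8 207. ]
0.3 wrist [275.4 140.8] side [317.7 153.9] scene [267.  204.8]
0.5 wrist [275.3 165.8] side [314.6 158.4] scene [265.5 201.5]
```

View pics/s6.png

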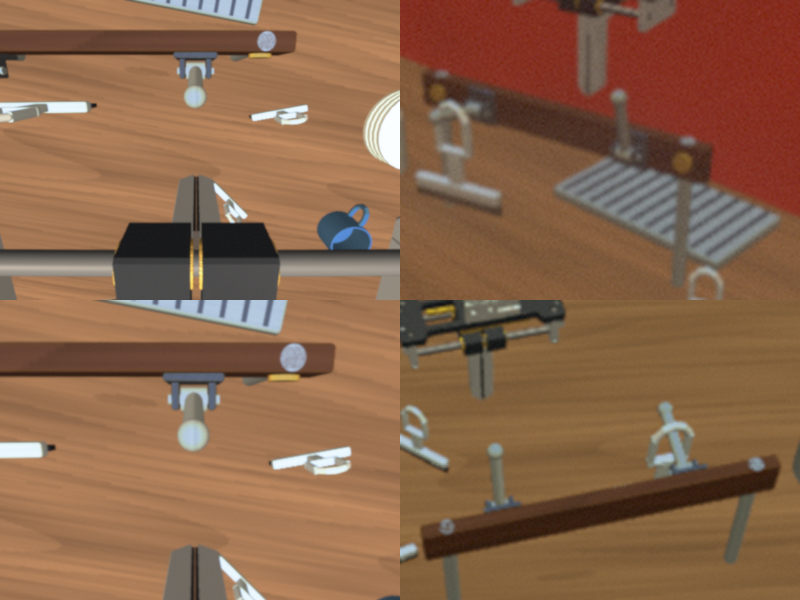

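>>> {"method": "carry_out", "body": {
  "slide": [
    [0,0,-0.1],
    [0,0,-0.19],
    [0.08,0.014,-0.19],
    [0.15,0.026,-0.19],
    [0.19,0.033,-0.19],
    [0.21,0.037,-0.19],
    [0.23,0.04,-0.19],
    [0.245,0.043,-0.19],
    [0.256,0.045,-0.19],
    [0.256,0.045,-0.19]
  ],
  "dr": [
    [0,0,0],
    [0,0,0],
    [0,0,0],
    [0,0,0],
    [0,0,0],
    [0,0,0],
    [0,0,0],
    [0,0,0],
    [0,0,0],
    [0,0,0]
  ],
  "gripper": [0,0,0,0,0,0,0,0,0,0]
}}

```text
clock: 17.92
eef_pos: [638.5, -66.5, 348.1]
eef_rot: [3.142, -0.0, 0.177]
wrist_force: [-0.4, 0.5, 0.0]
finger_gap: 0.7
finger_force: 0.1
```

>>> {"method": "carry_out", "body": {
  "slide": [
    [0.008,0.001,0],
    [0.014,0.002,0],
    [0.02,0.003,0],
    [0.02,0.003,0]
  ],
  "dr": [
    [0,0,0],
    [0,0,0],
    [0,0,0],
    [0,0,0]
  ],
  "gripper": [0,0,0,0]
}}

```text
clock: 18.25
eef_pos: [641.3, -66.2, 348.1]
eef_rot: [-3.14, 0.008, 0.176]
wrist_force: [-27.7, -1.6, 7.2]
finger_gap: 0.7
finger_force: 13.7
```

The arm hit its flat stop (28 N, below the 50 N limit). I back off and verify.

>>> {"method": "carry_out", "body": {
  "slide": [
    [-0.02,-0.004,0],
    [-0.1,-0.017,0],
    [-0.2,-0.035,0.05],
    [-0.3,-0.05,0.2],
    [-0.4,-0.05,0.3],
    [-0.4,-0.05,0.3],
    [-0.4,-0.05,0.3],
    [-0.4,-0.05,0.3]
  ],
  "dr": [
    [0,0,0],
    [0,0,0],
    [0,0,0],
    [0,0,0],
    [0,0,0],
    [0,0,0],
    [0,0,0],
    [0,0,0]
  ],
  "gripper": [0,0,0,0,0,0,0,0]
}}

```text
clock: 18.92
eef_pos: [543.3, -78.3, 422.6]
eef_rot: [-3.141, 0.0, 0.177]
wrist_force: [-0.6, -0.4, -0.8]
finger_gap: 0.6
finger_force: 0.0
```

```bash
python3 - <<'E'
from tri import *
import cv2
old=np.load('pics/s6.npz');new=camera('side');sc=camera('scene')
o=np.array([678.3,-59.5,185.9])
# ball localisation in the side view against red wall: bright low-saturation blob near the predicted spots
def blob(im,x0,y0,x1,y1):
    p=im[y0:y1,x0:x1].astype(int); m=(p.max(2)-p.min(2)<45)&(p.max(2)>90); ys,xs=np.nonzero(m); k=ys<ys.min()+6
    return xs[k].mean()+x0,ys[k].mean()+y0,ys.min()+y0
print('side old',blob(old['side'],305,140,335,165),'new',blob(new,305,140,335,165))
g=(245,190,295,225)
for n,a in(('old',old['scene']),('new',sc)): print('scene',n,blob(a,*g))
d=np.abs(new.astype(int)-old['side']).max(2)
print('squeegee change px',(d[150:210,220:270]>60).sum())
cv2.imwrite('pics/fin_scene.png',sc[:,:,::-1])
E
```

```text
side old (np.float64(308.0), np.float64(142.5), np.int64(140)) new (np.float64(322.0), np.float64(149.71875), np.int64(147))
scene old (np.float64(267.0975609756098), np.float64(204.02439024390245), np.int64(201))
scene new (np.float64(269.0851063829787), np.float64(210.72340425531914), np.int64(208))
squeegee change px 0
```

```bash
python3 -c "
from cell import *
print(sign_off())"
```

```text
the job is handed in; nothing more can be done
None
```

I handed the job in at about 19 s: the squeegee hangs upright on the lowered spare hook, and the emptied hook's arm is folded flat. A final side-camera check confirmed both; the highest force I read on a hook was 28 N, and the judge's verdict was not shown.

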